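Power up the label printer

TASK

Get the shop's label printer running: take the blue battery pack out of the white charging cradle and lower it fully down into the printer's battery bay, without letting it drop in, and let go of it. Then slide the orange lock tab all the way off the green power button, and press the button fully down and let it come up again. Leave the battery seated and the tab aside, and leave the spice jar, the salt mill and the jam jar standing where they are.

Things in the scene. Friction and masses are not known exactly. Their poses are not given: they have to be found in the camera images.
- battery_pack: Loose blue battery pack, a box 38 (its x) x 60 (its y) x 44 (z) mm, about 0.22 kg, with a white band. Origin: centre of its underside. It starts in the cradle, long side (y) along the cradle's y. It may go into the bay either way round.
- cradle: Fixed charging cradle; origin at the centre of its underside. Black base 80 x 74 mm, 12 mm high; the pack stands on it, centred, held by its weight only. White cheeks (54 mm long in y, tops at z = 62 mm, inner faces at x = +-22 mm) leave 3 mm beside the pack's long sides, no room for fingers: there it can be taken only across its open ends (60 mm apart, fingers closing along y).
- printer: Fixed grey label printer, turned up to 0.35 rad. Origin on the table, x to its rear (ticket slot in front), y to its left (battery side). Black base tray x +-75, y -85 to 106 mm, 12 mm high. Grey body x +-73, y -85 to 28, top z = 62 mm, carries button and tab. The battery bay lies between the body (face at y = 28) and an outer grey cheek (y 94 to 106, x +-35, top z = 62 mm).
- bay (a point): Centre of the bay floor (printer x 0, y 61, z 12 mm), printer's axes. The seated pack's origin lies here, its y along the printer's y, with 3 mm clearance to the end walls and to two 5 mm high ribs (inner faces x = +-22 mm, 4 mm thick). The end walls rise 6 mm over the pack, so here it can be held only across its 38 mm width: set it down on the table first and take it again that way.
- lock_tab (a joint): Slide of the orange lock tab, m: 0 to 0.005 at the start (covering the button), 0.045 at its stop, fully aside. Moves along the printer's -y (away from the bay), friction about 1.5 N, no spring, stays where left. Its plate is 44 (x) x 34 (y) x 4 mm, top at z = 81 mm; at 0 it is centred over the button.
- tab_rib (a point): Top centre of the tab's upright rib, 97 mm above the table, moves with the tab; printer x 0, y -14 mm when the tab is at 0. The rib is 30 mm long (x), 12 mm thick (y), and stands 16 mm above the plate. Pinch it along y or push its +y side. The plate reaches 26 mm to its +y side and 8 mm to its -y side.
- power_button (a joint): Travel of the green push button, m: 0 up, 0.006 fully down. Sprung: begins to move at about 1.2 N, fully down at about 4.8 N, comes up by itself.
- button_top (a point): Centre of the top of the green button, round, 24 mm across, 74 mm above the table when up; printer frame x 0, y -5 mm. The tab's rails beside it (x = +-21.5 mm) are 68 mm high.
- spice_jar: Bystander: spice jar with a green cap, 41 mm across, 102 mm high. Origin: centre of its underside.
- salt_mill: Bystander: glass salt mill with a grey top, 44 mm across, 90 mm high. Origin: centre of its underside.
- jam_jar: Bystander: jam jar with a red lid, 72 mm across, 86 mm high. Origin: centre of its underside.

How it is judged:
On the way, in this order (a step that is already met when the one before it is completed fails the run):
1. the battery pack stands fully down in the bay, released (horizontal distance between battery_pack and bay below 0.006 m and z of battery_pack in the frame of bay below 0.003 m and angle between the y axis of battery_pack and the y axis of printer, either way round below 0.12 rad and angle between battery_pack's own z axis and vertical below 0.08 rad and contact force between the fingers and battery_pack below 0.1 N), for 0.2 s.
2. the lock tab is slid fully aside (over 40 of 45 mm) (value of joint lock_tab above 0.04 m), for 0.1 s.
3. the button is pressed fully down (over 4.5 of 6 mm) with the tab still aside (value of joint power_button above 0.0045 m and value of joint lock_tab above 0.04 m), for 0.05 s.
At the end, for the whole second after the job is handed in: The battery pack rests in the bay (origin within 6 mm sideways and 3 mm in height of the bay point, long side within 0.12 rad of the printer's y, upright within 0.08 rad), the lock tab is still aside (over 40 mm), and the button is up again (under 1.5 mm) (horizontal distance between battery_pack and bay below 0.006 m and z of battery_pack in the frame of bay below 0.003 m and angle between the y axis of battery_pack and the y axis of printer, either way round below 0.12 rad and angle between battery_pack's own z axis and vertical below 0.08 rad and value of joint lock_tab above 0.04 m and value of joint power_button below 0.0015 m and linear speed of battery_pack below 0.01 m/s); the robot touches nothing.
It fails at once if the pack is let go in or over the bay while its underside is still more than 8 mm above the bay floor (dropped in) (horizontal distance between battery_pack and bay below 0.03 m and z of battery_pack in the frame of bay above 0.008 m and contact force between the fingers and battery_pack below 0.05 N).
It fails at once if the spice jar is shifted by more than 30 mm or knocked over (distance of spice_jar from where it was at the start of the episode above 0.03 m or angle between spice_jar's own z axis and vertical above 0.5 rad).
It fails at once if the salt mill is shifted by more than 30 mm or knocked over (distance of salt_mill from where it was at the start of the episode above 0.03 m or angle between salt_mill's own z axis and vertical above 0.5 rad).
It fails at once if the jam jar is shifted by more than 30 mm or knocked over (distance of jam_jar from where it was at the start of the episode above 0.03 m or angle between jam_jar's own z axis and vertical above 0.5 rad).
It also fails if it takes over 72 s, if anything falls off the work surface, if the arm or the gripper's body presses on something with over 40 N, if the wrist force passes 120 N, or if a joint passes its speed limit or range.

ROBOT

A 7-joint arm with a two-finger parallel gripper is mounted at the origin on a cart in front of the work surface, level with it; the furniture and walls round the work are solid. World frame = base frame: x ahead of the robot, y to its left, z up, the work surface at z = 0. Lengths are in m, angles in rad, forces in N, time in s.
With the tool pointing down it reaches from about 0.35 to 0.9 m from the base axis. Payload 7.2 kg.
Tool frame: the origin (TCP) lies between the finger pads; the fingertips stand 14 mm ahead of it and the grasp point (between the pads) lies 5 mm behind it (r.tip_reach is the distance from the TCP to the fingertips, in m); z points along the fingers, y is the line along which they close (so a half turn about z gives the same grasp; the last joint's range is limited). The gripper opens to 85 mm and grips with 20 to 120 N. Pads are 22 mm wide; open, the fingers measure 114 mm over their backs; the gripper's body (76 mm by 85 mm) begins 54 mm behind the grasp point. The pads swing forward as they close: fully open they stand 13 mm farther back than shut.
Start: joints at [1.103, 0.411, -0.013, 1.596, 0.006, 1.134, -0.082], TCP at [0.243, -0.576, 0.214] pointing down, gripper open.
Joint ranges: [-2.95, 2.95], [-0.29, 1.99], [-1.47, 1.44], [0.14, 2.54], [-1.03, 4.17], [0.13, 1.85], [-2.86, 2.86]. Speed limits (rad/s): [2.39, 2.39, 3.01, 3.01, 3.14, 3.14, 3.14].

INTERFACE

Orientations are given as a unit quaternion [w, x, y, z].
In Python, from workcell import r gives the robot as it stands.
- The arm moves only by the tool shift_gripper, called after ">>>" as name(argument=value, ...) on one line, values as JSON. Schema: {"type":"object","properties":{"steps":{"type":"array","items":{"type":"object","properties":{"drx":{"type":"number"},"dry":{"type":"number"},"drz":{"type":"number"},"tx":{"type":"number"},"ty":{"type":"number"},"tz":{"type":"number"},"jaw":{"type":"number"}},"additionalProperties":false,"required":["jaw"]},"minItems":1,"maxItems":5},"grip_force":{"type":"number"},"only":{"type":"string"},"quiet":{"type":"boolean"},"lines":{"type":"string"}},"required":["steps"],"additionalProperties":false}. steps is a list of rows, 1 to 5 of them, each an object with the fields drx, dry, drz (a rotation vector in units of 0.05 rad), tx, ty, tz (the shift in units of 25 mm), jaw (the opening from 0.0 (shut) to 1.0 (fully open)); a field left out counts as zero (the opening has to be given); each row is the pose to reach, as a shift and turn from the pose commanded when the call began, along the tool's axes at that moment; what a row does not reach only later rows make up. A row lasts 1/8 s, in which the tool goes at most 0.0625 m and 0.188 rad, less where a joint would pass 70% of its speed; a pose out of reach is approached as far as the arm can. The fingers move at their own pace and stop on an object; grip_force is the grip in N (left out, the last holds). Time passes only in rows, so rows that do not move let the fingers close. The tool returns the time, the measured TCP pose, the force, the opening and the grip force at its end. only (a regular expression) keeps the lines of the reply that match it, lines (a string "A,B") keeps lines A to B, and quiet returns only ok. Input that does not fit is refused with a message, and nothing moves.
- r.get_obs(): the state, without advancing time (a new reading comes with each control period).
- r.camera(name): name is "side" or "top"; returns a dict with "frame" (400x640x3 uint8, red, green, blue), "mtx" (3x3 intrinsics, pixels), "dist_coeffs" ([k1, k2, p1, p2, k3] as OpenCV has them; the pictures are not rectified), "T" (4x4, takes a point from camera to world coordinates). Camera axes: x right, y up, looking along -z (the intrinsics and any distortion apply to the point x, -y, -z); pixel columns grow to the right and rows downward; lengths in m; the calibration is good to about 2 mm. A picture is of the moment at which its call begins. There is no depth.
- r.sign_off(): hands the job in; it is judged then, once.
The state is a dict: "clock": time; "joint_positions": joint angles; "joint_vel": joint speeds; "tau": joint torques, N m; "tcp_pos": TCP position; "ee_rot": TCP orientation; "wrist_force": force on the tool from outside, world axes, zero at the start; "moment": the same for the moment, N m; "width": opening from 0.0 (shut) to 1.0 (fully open); "grasp_force": force on a finger pad.
Only numpy, scipy, OpenCV 4.12 (cv2) and the standard library are available. Lean on these libraries where they do the work, as an engineer would, in place of code of your own. Each camera call takes 0.05 s, during which the arm holds its last target. There are 200 camera calls.

## Working session

There is one attempt and no reset: what is moved stays moved. The work goes in short steps, Python scripts to look and compute and a tool call to move; the robot and the scene stay as the last step left them, time stands still between calls to the robot, and variables do not carry over. Pictures are saved under pics/ and viewed, at most 10 in all, crops included, and the job is handed in when it is done.

```bash
ls; mkdir -p pics
```

Run:
```python
from workcell import r
import cv2
for n in("side","top"):
    c=r.camera(n); cv2.imwrite(f"pics/{n}0.png",c["frame"][:,:,::-1]); print(n,c["mtx"].tolist(),c["dist_coeffs"],c["T"].round(4).tolist())
o=r.get_obs();print(o["tcp_pos"],o["ee_rot"],o["clock"],o["wrist_force"],o["width"])
```

```text
pics
workcell.py
side [[486.28351483077137, 0.0, 327.1414668993345], [0.0, 486.28351483077137, 212.03251832193135], [0.0, 0.0, 1.0]] [0.04839393 0.         0.         0.         0.        ] [[0.968, 0.1359, -0.2107, 0.4286], [-0.2506, 0.4948, -0.8321, -0.9396], [-0.0089, 0.8583, 0.5131, 0.6201], [0.0, 0.0, 0.0, 1.0]]
top [[361.4956761620714, 0.0, 315.26001918570057], [0.0, 361.4956761620714, 198.10397091676813], [0.0, 0.0, 1.0]] [-0.05716847  0.          0.          0.          0.        ] [[-0.007, 0.9957, -0.0919, 0.5658], [-0.9997, -0.0048, 0.0238, -0.0345], [0.0233, 0.092, 0.9955, 0.9613], [0.0, 0.0, 0.0, 1.0]]
[ 0.2430333  -0.5753102   0.21343052] [-6.95468106e-04  9.80087220e-01  1.98566144e-01 -2.09815689e-04] 0.1 [-0.6109008   0.56348845  0.52568408] 1.0001561174401516
```
View pics/top0.png

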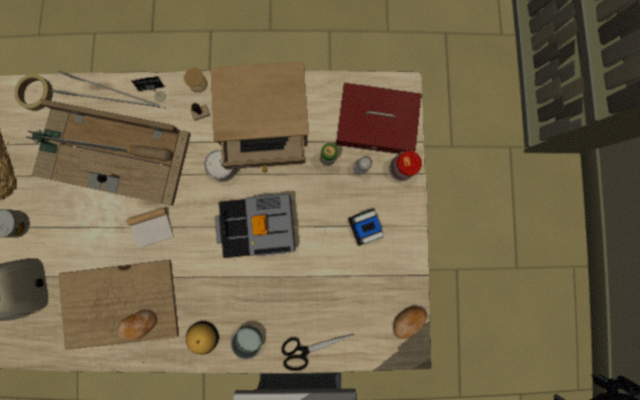

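View pics/side0.png

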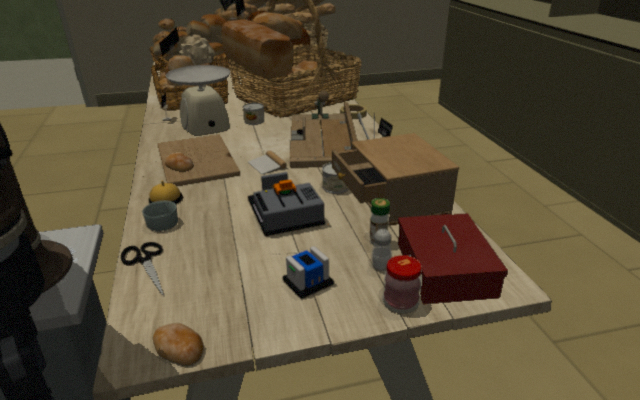

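The top view shows the printer at about (258,225) with the bay on its left, the orange tab at (260,225), the cradle and pack at (366,227), and the jars at (329,152), (363,164) and (406,163). The side view shows the same objects, all unobstructed. Next I'll measure them.

Create h.py:
```python
import numpy as np, cv2
from scipy.spatial.transform import Rotation as R
from workcell import r
def plane(c,px,z):
    p=cv2.undistortPoints(np.array(px,float).reshape(-1,1,2),c["mtx"],c["dist_coeffs"]).reshape(-1,2)
    d=np.c_[p[:,0],-p[:,1],-np.ones(len(p))]@c["T"][:3,:3].T; o=c["T"][:3,3]
    return o+d*((z-o[2])/d[:,2])[:,None]
def proj(c,P):
    q=(np.array(P,float).reshape(-1,3)-c["T"][:3,3])@c["T"][:3,:3]
    return cv2.projectPoints(q*[1,-1,-1],np.zeros(3),np.zeros(3),c["mtx"],c["dist_coeffs"])[0].reshape(-1,2)
def mask(c,lo,hi,box):
    h=cv2.cvtColor(c["frame"],cv2.COLOR_RGB2HSV); m=cv2.inRange(h,np.array(lo),np.array(hi)); k=np.zeros_like(m)
    x0,y0,x1,y1=box; k[y0:y1,x0:x1]=m[y0:y1,x0:x1]; return k
def rect(m,c,z):
    # min-area rectangle of mask on the plane z: centre, sizes, yaw of long side
    p=np.argwhere(m)[:,::-1]
    w=plane(c,p,z)[:,:2]
    (cx,cy),(a,b),t=cv2.minAreaRect((w*1000).astype(np.float32))
    if a<b: a,b,t=b,a,t+90
    return len(p),np.round([cx,cy,a,b],1),round((t+90)%180-90,1)
```

Run:
```python
from h import *
c=r.camera("top");s=r.camera("side")
mb=mask(c,(100,120,40),(125,255,255),(340,200,395,255)); print("blue",rect(mb,c,.056))
mw=mask(c,(0,0,140),(180,60,255),(345,200,388,250)); print("white",rect(mw,c,.062))
mk=mask(c,(0,0,0),(180,255,45),(340,200,390,255)); print("black",rect(mk,c,.012))
mo=mask(c,(5,150,80),(20,255,255),(240,205,280,245)); print("orange",rect(mo,c,.081),mo.any())
mso=mask(s,(5,150,80),(20,255,255),(260,170,310,200)); print("orange side",rect(mso,s,.09))
for n,b,lo,hi,z in(("spice",(315,140,342,166),(40,60,30),(90,255,255),.102),("jam",(390,148,424,180),(170,120,60),(180,255,255),.086)):
    print(n,rect(mask(c,lo,hi,b),c,z))
print("mill",plane(c,[[364,163]],.09))
f=c["frame"][180:270,205:395,::-1]; A=cv2.resize(f,None,fx=4,fy=4,interpolation=cv2.INTER_CUBIC)
cv2.imwrite("pics/crop1.png",cv2.convertScaleAbs(A,alpha=1.5,beta=20))
f=s["frame"][165:300,235:345,::-1]; cv2.imwrite("pics/crop2.png",cv2.convertScaleAbs(cv2.resize(f,None,fx=4.4,fy=4.4,interpolation=cv2.INTER_CUBIC),alpha=1.4,beta=20))
```

```text
blue (323, array([ 576.1, -185.4,   63.7,   39.4]), -70.2)
white (133, array([ 577.3, -190.3,   64.1,   50.8]), 20.2)
black (152, array([ 576.9, -184.8,   74.2,   62.6]), 20.3)
orange (269, array([583. ,  81.3,  46.5,  34.5]), 7.4) True
orange side (128, array([577.9,  68.2,  51. ,  47.1]), -84.4)
spice (111, array([758.1, -89.1,  42.5,  37. ]), -14.4)
jam (8, array([ 736.6, -271.8,   62.7,   28.9]), 8.0)
mill [[ 0.73223473 -0.17568178  0.09      ]]
```

View pics/crop1.png

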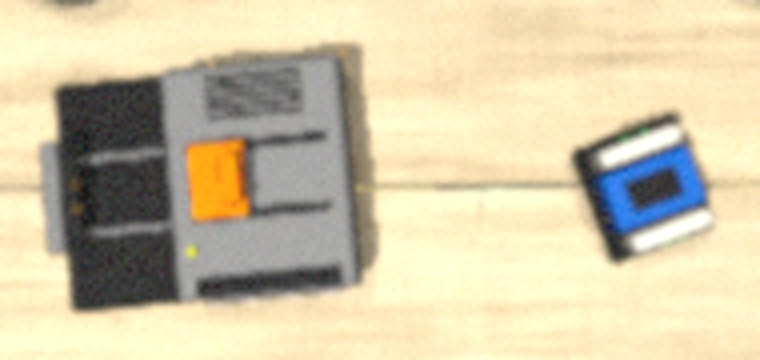

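View pics/crop2.png

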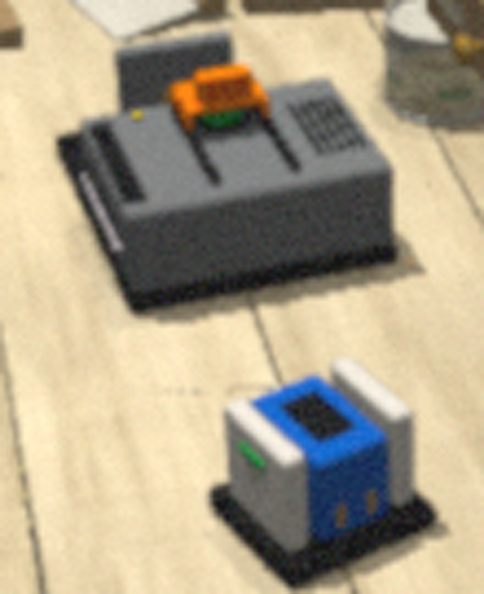

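Crop1 (scale 4, offset 205,180) shows the body top edges at about x 170–350, y 60–295, and the bay open on the left with its outer cheek at x≈52. The printer is yawed about 6°, and the cradle cheeks run up to the right. Crop2 confirms that the tab covers the green button and the pack stands in the cradle. Next I'll fit edge lines on upsampled pictures.

Add to h.py:
```python
def up(c,box,k=6):
    x0,y0,x1,y1=box; return cv2.GaussianBlur(cv2.resize(c["frame"][y0:y1,x0:x1],None,fx=k,fy=k,interpolation=cv2.INTER_CUBIC),(0,0),3)
def quad(m,c,z,box,k=6):
    # lines fitted to the four sides of the biggest blob, on plane z; returns per side: mid point mm, direction deg; and corner centre
    m=cv2.morphologyEx(m,cv2.MORPH_CLOSE,np.ones((31,31)))
    ct=max(cv2.findContours(m,cv2.RETR_EXTERNAL,cv2.CHAIN_APPROX_NONE)[0],key=cv2.contourArea)[:,0].astype(float)
    w=plane(c,(ct+.5)/k-.5+np.array(box[:2]),z)[:,:2]*1000
    b=cv2.boxPoints(cv2.minAreaRect(w.astype(np.float32))); out=[]
    for i in range(4):
        p,q=b[i],b[(i+1)%4]; L=np.linalg.norm(q-p); u=(q-p)/L; n=np.array([-u[1],u[0]])
        s=(w-p)@u; d=np.abs((w-p)@n); g=w[(d<6)&(s>.15*L)&(s<.85*L)]
        vx,vy,x,y=cv2.fitLine(g.astype(np.float32),cv2.DIST_HUBER,0,.01,.01).ravel()
        out.append((round(float(x),1),round(float(y),1),round(float(np.degrees(np.arctan2(vy,vx))%180),1),round(float(L),1)))
    return out
```

Run:
```python
from h import *
c=r.camera("top")
bx=(208,185,305,265); u=up(c,bx); h=cv2.cvtColor(u,cv2.COLOR_RGB2HSV)
m=cv2.inRange(h,(0,0,65),(180,45,150)); o=cv2.inRange(h,(5,150,80),(20,255,255))
mm=cv2.morphologyEx(m|o,cv2.MORPH_OPEN,np.ones((9,9)))
n,l,st,_=cv2.connectedComponentsWithStats(mm); print(st[1:][st[1:,4]>800])
print("body",quad(mm,c,.062,bx)); print("orange",quad(o,c,.081,bx))
bk=cv2.inRange(h,(0,0,0),(180,255,55)); bk=cv2.morphologyEx(bk,cv2.MORPH_OPEN,np.ones((41,41)))
print("bay black",quad(bk,c,.012,bx))
b2=(345,200,392,252); u=up(c,b2); h=cv2.cvtColor(u,cv2.COLOR_RGB2HSV)
print("blue",quad(cv2.inRange(h,(100,120,40),(125,255,255)),c,.056,b2))
w=cv2.inRange(h,(0,0,120),(180,50,255))
n,l,st,ce=cv2.connectedComponentsWithStats(w)
for i in range(1,n):
    if st[i,4]>800: print("white",st[i],rect((l==i).astype('u1'),dict(c,mtx=np.array([[6,0,-6*b2[0]+2.5],[0,6,-6*b2[1]+2.5],[0,0,1]])@c["mtx"]),.062))
```

```text
[[  224    52   297   369 65295]
 [  263   179    94   122  9799]
 [   44   185    34   164  3842]]
body [(512.9, 45.2, 94.2, 113.2), (589.5, 4.1, 5.3, 148.0), (655.8, 77.7, 96.0, 113.2), (585.4, 113.8, 5.3, 148.0)]
orange [(560.1, 78.8, 95.7, 35.6), (586.5, 65.3, 4.0, 47.5), (606.5, 83.3, 96.4, 35.6), (577.6, 98.1, 5.5, 47.5)]
bay black [(504.7, 149.8, 95.6, 71.4), (578.7, 122.8, 5.8, 145.2), (647.9, 162.6, 94.9, 71.4), (573.6, 191.5, 4.9, 145.2)]
blue [(557.7, -192.0, 109.9, 64.6), (586.5, -215.2, 20.8, 40.2), (592.7, -175.9, 109.6, 64.6), (566.3, -155.3, 20.9, 40.2)]
white [  61   68  123   61 3022] (3022, array([ 603.7, -179.8,   54. ,   11. ]), -70.5)
white [ 109  193  122   68 3683] (3683, array([ 549.8, -199.3,   53.5,   13. ]), -69.5)
```

Add to h.py:
```python
def go(x,y,z,ydeg):
    # shift in tool axes from the measured pose to TCP x,y,z with the tool straight down, tool y at ydeg
    o=r.get_obs(); q=np.array(o["ee_rot"]); A=R.from_quat(q[[1,2,3,0]]); a=np.radians(ydeg)
    ty=np.array([np.cos(a),np.sin(a),0]); tz=np.array([0,0,-1.]); B=R.from_matrix(np.c_[np.cross(ty,tz),ty,tz])
    print("t",round(o["clock"],2),"rot",(A.inv()*B).as_rotvec().round(4),"d",A.inv().apply(np.array([x,y,z])-o["tcp_pos"]).round(4),"j",np.round(o["joint_positions"],2))
```

```bash
python3 -c "
from h import *
go(.5766,-.1885,.14,-69.8)"
```

```text
t 0.25 rot [-0.0007  0.0001  0.0472] d [ 0.4578 -0.2267  0.0739] j [ 1.1   0.41 -0.01  1.6   0.01  1.13 -0.08]
```

The manual's scale: shifts go in units of 25 mm and turns go in units of 0.05 rad. Converting my numbers, 0.27 m is 10.8, 0.215 m is 8.6, 0.047 rad is 0.94.

>>> shift_gripper(steps=[{"drz": 0.94,"tx": 2,"ty": -1,"tz": 0.32,"jaw": 1},{"drz": 0.94,"tx": 4.2,"ty": -2.08,"tz": 0.68,"jaw": 1},{"drz": 0.94,"tx": 6.4,"ty": -3.2,"tz": 1.04,"jaw": 1},{"drz": 0.94,"tx": 8.6,"ty": -4.28,"tz": 1.4,"jaw": 1},{"drz": 0.94,"tx": 10.8,"ty": -5.36,"tz": 1.76,"jaw": 1}])

```text
clock: 0.88
tcp_pos: [0.4409, -0.3457, 0.1702]
ee_rot: [0.0, 0.985, 0.175, 0.0]
wrist_force: [1.3, -0.5, -0.2]
width: 1.002
grasp_force: 0.0
```

```bash
python3 -c "
from h import *
go(.5766,-.1885,.14,-69.8)"
```

```text
t 0.88 rot [ 0.0006 -0.0003 -0.    ] d [ 0.1816 -0.1007  0.0302] j [ 0.67  0.35 -0.12  1.8   0.05  0.99 -0.69]
```

To row units: 0.182 m is 7.28, 0.15 m is 6.

>>> shift_gripper(steps=[{"tx": 2,"ty": -1.12,"tz": 0.32,"jaw": 1},{"tx": 4,"ty": -2.24,"tz": 0.64,"jaw": 1},{"tx": 6,"ty": -3.36,"tz": 0.96,"jaw": 1},{"tx": 7.28,"ty": -4.04,"tz": 1.2,"jaw": 1},{"tx": 7.28,"ty": -4.04,"tz": 1.2,"jaw": 1}])

```text
clock: 1.5
tcp_pos: [0.5774, -0.1854, 0.1394]
ee_rot: [-0.001, 0.984, 0.178, 0.0]
wrist_force: [0.0, 0.0, 0.6]
width: 1.005
grasp_force: 0.0
```

Run:
```python
from h import *
go(.5766,-.1885,.036,-69.8)
s=r.camera("side")
cv2.imwrite("pics/s2.png",cv2.resize(s["frame"][140:320,200:440,::-1],None,fx=3.3,fy=3.3))
```

```text
t 1.5 rot [-0.0019 -0.0005  0.006 ] d [-0.0018  0.0028  0.1034] j [ 0.36  0.46 -0.18  1.72  0.09  0.98 -1.06]
```

View pics/s2.png

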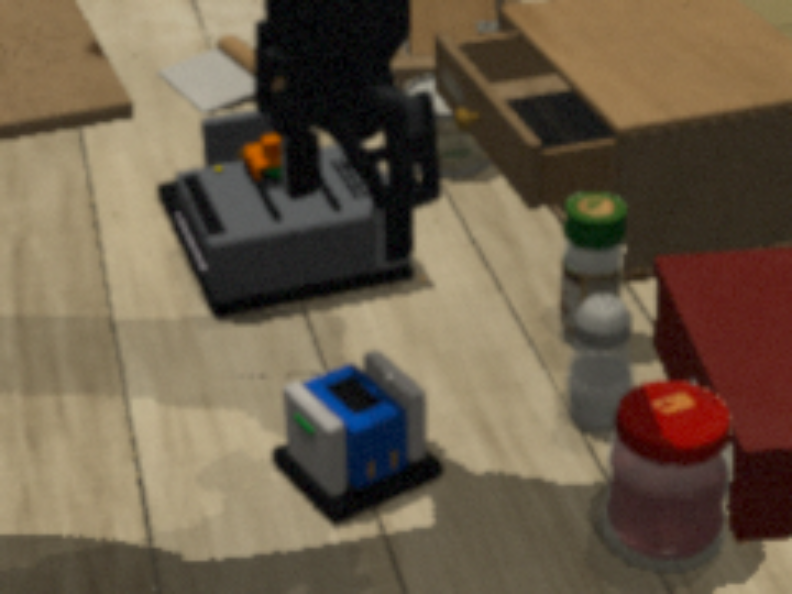

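The side view shows the gripper over the cradle: near fingertip at crop (395,260), far one at (300,190), pack top at (350,390). I'll check that against the projected points before descending.

Run:
```python
from h import *
s=r.camera("side"); o=r.get_obs(); t=o["tcp_pos"]; u=np.array([.345,-.938,0])
f=lambda P:((proj(s,P)-[200,140])*3.3).round()
print("tips",f([t+u*.0425-[0,0,.002],t-u*.0425-[0,0,.002]]).tolist())
ex=np.array([.9385,.3453,0]);ey=np.array([-.3453,.9385,0]);C=np.array([.5766,-.1885,0])
print("pack top",f([C+a*ex*.019+b*ey*.03+[0,0,.056] for a in(-1,1) for b in(-1,1)]).tolist())
print("cradle base",f([C+a*ex*.04+b*ey*.037+[0,0,.0] for a in(-1,1) for b in(-1,1)]).tolist())
```

```text
tips [[388.0, 312.0], [306.0, 247.0]]
pack top [[352.0, 432.0], [298.0, 381.0], [407.0, 408.0], [351.0, 360.0]]
cradle base [[331.0, 528.0], [267.0, 462.0], [444.0, 477.0], [376.0, 416.0]]
```

Run:
```python
from h import *
print(r.tip_reach)
s=r.camera("side"); c=r.camera("top"); o=r.get_obs(); print(o["tcp_pos"],o["width"]); t=o["tcp_pos"]; u=np.array([.345,-.938,0])
im=cv2.resize(s["frame"][120:280,230:390,::-1],None,fx=3.6,fy=3.6); im=cv2.convertScaleAbs(im,alpha=1.8,beta=30)
for P in (t,t+u*.0425+[0,0,-.001],t-u*.0425+[0,0,-.001]):
    p=(proj(s,P)[0]-[230,120])*3.6; cv2.circle(im,tuple(int(v) for v in p),4,(0,0,255),-1)
cv2.imwrite("pics/s3.png",im)
```

```text
0.014
[ 0.57492127 -0.19110081  0.1402744 ] 1.0033579294804318
```

View pics/s3.png

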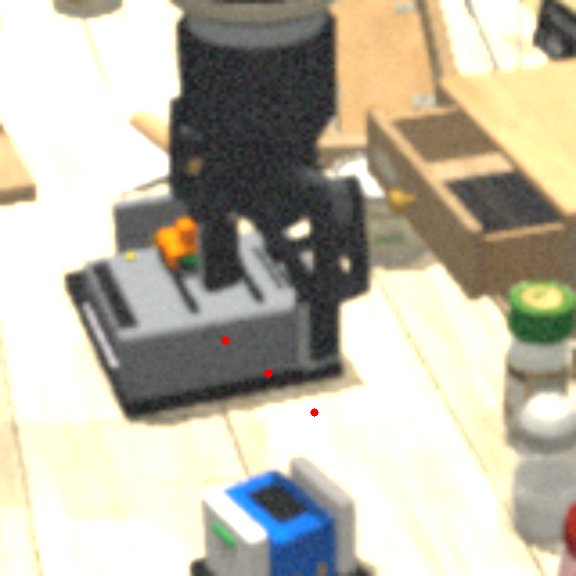

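The near tip is seen at crop (320,360), but projection puts it at (314,412). That is either about 30 mm too high or farther away, so I'll check it in the top view before descending.

Run:
```python
from h import *
c=r.camera("top"); s=r.camera("side"); o=r.get_obs(); print(o["tcp_pos"],o["wrist_force"]); t=o["tcp_pos"]; u=np.array([.345,-.938,0])
x0,y0=300,150
im=cv2.resize(c["frame"][y0:300,x0:450,::-1],None,fx=3.8,fy=3.8); im=cv2.convertScaleAbs(im,alpha=1.8,beta=30)
for P in (t,t+u*.0425,t-u*.0425,t+[0,0,.06],t+[0,0,.15]):
    p=(proj(c,P)[0]-[x0,y0])*3.8; print(p.round()); cv2.circle(im,tuple(int(v) for v in p),3,(0,0,255),-1)
cv2.imwrite("pics/t3.png",im)
# pixels of the two tips seen in the side view, on planes of several heights
px=np.array([[225,285],[320,360]])/3.6+[230,120]
for z in (.14,.16,.17,.18): print(z,plane(s,px,z)[:,:2].round(3).tolist())
```

```text
[ 0.57502499 -0.19104686  0.14044451] [-1.01012387  0.38809331 -0.59080126]
[287. 292.]
[352. 267.]
[221. 317.]
[307. 291.]
[345. 288.]
0.14 [[0.571, -0.094], [0.604, -0.185]]
0.16 [[0.565, -0.129], [0.596, -0.217]]
0.17 [[0.562, -0.146], [0.593, -0.232]]
0.18 [[0.559, -0.164], [0.589, -0.248]]
```

View pics/t3.png

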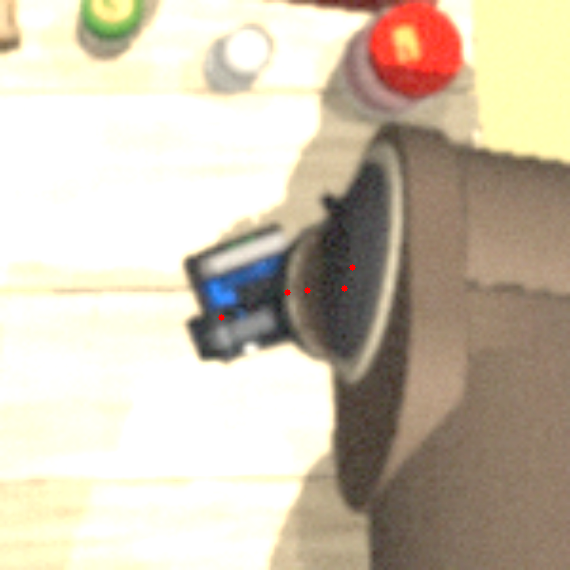

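The top view shows the finger at crop (230,335), which matches the reported x and y. Only the tip height is in doubt. I'll descend partway and look again.

```bash
python3 -c "
from h import *
go(.5766,-.1885,.06,-69.8)"
```

```text
t 1.8 rot [ 0.0006  0.0002 -0.0019] d [ 0.0024 -0.0019  0.0804] j [ 0.37  0.46 -0.17  1.72  0.09  0.98 -1.06]
```

>>> shift_gripper(steps=[{"tx": 0.04,"ty": -0.08,"tz": 1.6,"jaw": 1},{"tx": 0.04,"ty": -0.08,"tz": 3.2,"jaw": 1},{"tx": 0.04,"ty": -0.08,"tz": 3.2,"jaw": 1}])

```text
clock: 2.17
tcp_pos: [0.5732, -0.1876, 0.0578]
ee_rot: [-0.001, 0.985, 0.175, -0.003]
wrist_force: [-0.2, -0.5, 0.5]
width: 1.0
grasp_force: 0.0
```

Run:
```python
from h import *
s=r.camera("side"); go(.5766,-.1885,.036,-69.8); t=r.get_obs()["tcp_pos"]; u=np.array([.345,-.938,0]); print(t)
im=cv2.resize(s["frame"][150:310,230:390,::-1],None,fx=3.6,fy=3.6); im=cv2.convertScaleAbs(im,alpha=1.8,beta=30)
for P in (t+u*.0425+[0,0,-.001],t-u*.0425+[0,0,-.001]):
    p=(proj(s,P)[0]-[230,150])*3.6; cv2.circle(im,tuple(int(v) for v in p),3,(0,0,255),-1)
cv2.imwrite("pics/s4.png",im)
```

```text
t 2.23 rot [-0.0011  0.0019 -0.0009] d [0.0014 0.0012 0.0239] j [ 0.36  0.55 -0.16  1.78  0.12  0.82 -1.08]
[ 0.57492761 -0.18791317  0.05985479]
```

View pics/s4.png

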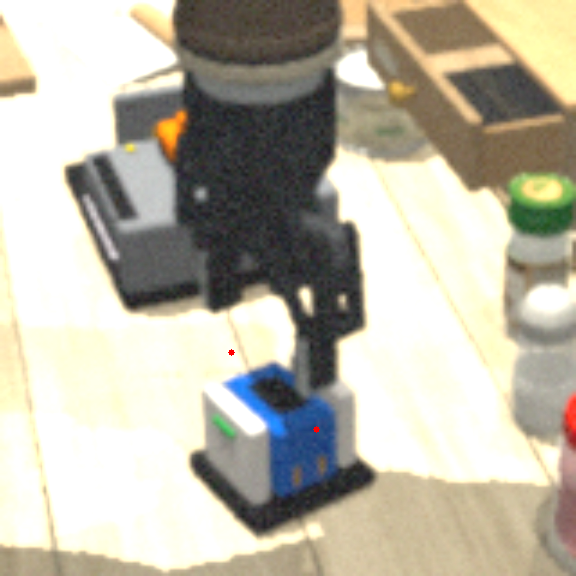

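The tips are at crop (320,392) and (220,305), above the pack top and higher than predicted. I'll work out their true height by casting rays.

Run:
```python
from h import *
s=r.camera("side"); print(r.get_obs()["tcp_pos"])
px=np.array([[220,305],[320,392]])/3.6+[230,150]
for z in (.07,.08,.085,.09,.1): w=plane(s,px,z)[:,:2]; print(z,w.round(3).tolist(),w.mean(0).round(4))
```

```text
[ 0.57617043 -0.18802855  0.06116272]
0.07 [[0.561, -0.116], [0.596, -0.211]] [ 0.5783 -0.1634]
0.08 [[0.558, -0.131], [0.593, -0.224]] [ 0.5756 -0.1775]
0.085 [[0.557, -0.138], [0.591, -0.231]] [ 0.5743 -0.1846]
0.09 [[0.556, -0.146], [0.59, -0.238]] [ 0.5729 -0.1916]
0.1 [[0.554, -0.161], [0.587, -0.251]] [ 0.5702 -0.2057]
```

To row units: 0.025 m is 1, 0.012 m is 0.48.

>>> shift_gripper(steps=[{"tz": 0.48,"jaw": 1},{"tz": 1,"jaw": 1},{"tz": 1,"jaw": 1}])

```text
clock: 2.65
tcp_pos: [0.5751, -0.1871, 0.0342]
ee_rot: [-0.0, 0.984, 0.175, -0.001]
wrist_force: [-0.2, -0.9, -0.0]
width: 0.999
grasp_force: 0.0
```

Run:
```python
from h import *
s=r.camera("side"); o=r.get_obs(); t=o["tcp_pos"]; print(t,o["wrist_force"])
v=cv2.cvtColor(s["frame"],cv2.COLOR_RGB2HSV)[:,:,2]
u=np.array([.345,-.938,0])
for z in (t[2],.05,.063,.075): print(round(z,3),proj(s,[t[0]+u[0]*.047,t[1]+u[1]*.047,z]).round(1))
for x in range(312,326,2): print(x,v[246:296:2,x])
```

```text
[ 0.57556809 -0.187167    0.0347141 ] [ 0.00147372 -0.37947216  0.22989843]
0.035 [[319.6 280.4]]
0.05 [[319.4 274. ]]
0.063 [[319.3 268.4]]
0.075 [[319.2 263.3]]
312 [26 17 40 49 50 56 30 12 16 38 54 48 56 54 54 55 52 39 49 42 34 14  2  1
 54]
314 [21  0 14 18 37 49 49 48 48 53 50 49 56 51 52 51 53 53 54 50 17  4  3 18
 59]
316 [96 22 15  5 22 33 34 36 41 44 42 48 50 58 52 50 51 53 53 37  9 13  7 43
 75]
318 [31 20 20 16 18 11 12 15  4 14 10 34 51 56 53 49 38 42 48 18  5  3 21 67
 84]
320 [ 1 16 17 12 15 16 13 18  9 14  9 40 54 53 48 44 39 42 41 13  6 13 41 77
 94]
322 [ 21  12  18  20  15  11   0  11  13  19  22  51  53  54  53  54  56  48
  20  18   1  17  68  76 102]
324 [ 14  18  19  16  34  57  49  35  30  29  55  65  66  63  65  64  61   2
  13  18   9  40  72  89 105]
```

Vision puts the open tips at z≈0.063 while the TCP reads 0.035, so the real height is about 28 mm above the reading. I'll trust the vision and descend in small steps, watching the force.

Add to h.py:
```python
def tipz(x0=318,x1=323,rows=(240,300),thr=30,off=.047,u=(.345,-.938)):
    # height of the near finger's tip from the last dark row of its columns in the side view
    s=r.camera("side"); o=r.get_obs(); t=o["tcp_pos"]; v=cv2.cvtColor(s["frame"],cv2.COLOR_RGB2HSV)[:,:,2]
    col=np.median(v[rows[0]:rows[1],x0:x1],1); y=rows[0]+np.argmax(col>thr)
    zs=np.linspace(0,.25,251); p=proj(s,[[t[0]+u[0]*off,t[1]+u[1]*off,z] for z in zs])
    print("row",y,"tip z",zs[np.argmin(abs(p[:,1]-y))],"tcp",t.round(4),"F",o["wrist_force"].round(1))
```

```text
(no output)
```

>>> shift_gripper(steps=[{"tx": 0.04,"ty": 0.04,"tz": 0.48,"jaw": 1},{"tx": 0.04,"ty": 0.04,"tz": 0.88,"jaw": 1},{"tx": 0.04,"ty": 0.04,"tz": 0.88,"jaw": 1}])

```text
clock: 3.08
tcp_pos: [0.5764, -0.1876, 0.0119]
ee_rot: [-0.0, 0.984, 0.176, -0.001]
wrist_force: [0.3, 0.2, 1.2]
width: 1.002
grasp_force: 0.0
```

```bash
python3 -c "
from h import *
tipz(rows=(250,300))
go(.5766,-.1885,.003,-69.8)"
```

```text
row 277 tip z 0.043000000000000003 tcp [ 0.5768 -0.1877  0.0125] F [ 0.1  0.2 -0.2]
t 3.12 rot [-0.0007  0.001   0.0004] d [-0.0004  0.0006  0.0095] j [ 0.35  0.62 -0.16  1.8   0.13  0.73 -1.1 ]
```

>>> shift_gripper(steps=[{"tz": 0.4,"jaw": 1},{"tz": 0.4,"jaw": 0.6},{"tz": 0.4,"jaw": 0.4},{"tz": 0.4,"jaw": 0.4},{"tz": 0.4,"jaw": 0.4}], grip_force=40)

```text
clock: 3.75
tcp_pos: [0.5771, -0.1879, 0.0032]
ee_rot: [-0.0, 0.984, 0.176, -0.0]
wrist_force: [0.4, -0.6, -2.6]
width: 0.697
grasp_force: 44.1
```

```bash
python3 -c "
from h import *
tipz(rows=(250,300))"
```

```text
row 280 tip z 0.036000000000000004 tcp [ 0.5771 -0.1879  0.0032] F [ 0.3  0.  -2.3]
```

>>> shift_gripper(steps=[{"jaw": 0.4},{"jaw": 0.4},{"jaw": 0.4}])

```text
clock: 4.18
tcp_pos: [0.5772, -0.1879, 0.0032]
ee_rot: [0.0, 0.984, 0.176, 0.0]
wrist_force: [0.5, -0.4, -1.5]
width: 0.692
grasp_force: 44.1
```

The opening of 0.69 is about 59 mm, so the pack is held across its ends. Lifting.

>>> shift_gripper(steps=[{"tz": -1.2,"jaw": 0.4},{"tz": -2.4,"jaw": 0.4},{"tz": -3.6,"jaw": 0.4},{"tz": -3.6,"jaw": 0.4}])

```text
clock: 4.68
tcp_pos: [0.579, -0.1884, 0.0957]
ee_rot: [0.001, 0.984, 0.175, 0.002]
wrist_force: [0.3, -0.1, -2.0]
width: 0.695
grasp_force: 44.3
```

```bash
python3 - <<'E'
from h import *
go(.45,-.06,.06,-84.6)
c=r.camera("side"); m=mask(c,(100,120,40),(125,255,255),(200,150,400,320)); print("blue px",cv2.boundingRect(m),cv2.countNonZero(m))
E
```

```text
t 4.67 rot [ 0.0024 -0.0043  0.2585] d [-0.0768 -0.1651  0.0349] j [ 0.36  0.51 -0.17  1.75  0.11  0.88 -1.08]
blue px (290, 211, 33, 36) 424
```

To row units: -0.165 m is -6.6, -0.135 m is -5.4, 0.258 rad is 5.16.

>>> shift_gripper(steps=[{"drz": 1.2,"tx": -0.8,"ty": -1.68,"jaw": 0.4},{"drz": 2.6,"tx": -1.68,"ty": -3.6,"jaw": 0.4},{"drz": 4,"tx": -2.56,"ty": -5.4,"jaw": 0.4},{"drz": 5.16,"tx": -3.08,"ty": -6.6,"tz": 1.2,"jaw": 0.4},{"drz": 5.16,"tx": -3.08,"ty": -6.6,"tz": 1.4,"jaw": 0.4}])

```text
clock: 5.35
tcp_pos: [0.4441, -0.0578, 0.0559]
ee_rot: [-0.0, 0.999, 0.049, -0.003]
wrist_force: [-0.5, -0.3, -1.3]
width: 0.698
grasp_force: 44.3
```

>>> shift_gripper(steps=[{"jaw": 0.4}])

```text
clock: 5.48
tcp_pos: [0.4478, -0.0599, 0.0574]
ee_rot: [-0.0, 0.999, 0.048, -0.001]
wrist_force: [-0.1, -0.5, -2.7]
width: 0.698
grasp_force: 44.3
```

```bash
python3 -c "
from h import *
go(.45,-.06,-.0085,-84.6)"
```

```text
t 5.47 rot [-0.0001  0.0014  0.0013] d [0.0023 0.0003 0.0659] j [ 0.16  0.35 -0.16  2.15  0.09  0.65 -1.54]
```

>>> shift_gripper(steps=[{"tx": 0.04,"tz": 1.2,"jaw": 0.4},{"tx": 0.04,"tz": 2.2,"jaw": 0.4},{"tx": 0.04,"tz": 2.4,"jaw": 0.4},{"tx": 0.04,"tz": 2.4,"jaw": 0.4}])

```text
clock: 5.98
tcp_pos: [0.4494, -0.06, -0.0017]
ee_rot: [0.0, 0.999, 0.047, -0.0]
wrist_force: [0.4, 0.4, -1.4]
width: 0.694
grasp_force: 44.3
```

>>> shift_gripper(steps=[{"tz": 0.08,"jaw": 0.4},{"tz": 0.16,"jaw": 0.4},{"tz": 0.16,"jaw": 0.4}])

```text
clock: 6.35
tcp_pos: [0.4491, -0.0596, -0.0056]
ee_rot: [0.0, 0.999, 0.047, 0.0]
wrist_force: [-0.0, 0.7, -2.2]
width: 0.698
grasp_force: 44.3
```

```bash
python3 -c "
from h import *
go(.45,-.06,-.0085,-84.6)"
```

```text
t 6.35 rot [ 0.0001 -0.0005  0.0006] d [0.0008 0.0005 0.0029] j [ 0.14  0.47 -0.14  2.18  0.13  0.5  -1.57]
```

>>> shift_gripper(steps=[{"tz": 0.08,"jaw": 0.4},{"tz": 0.12,"jaw": 0.4},{"tz": 0.12,"jaw": 0.4}])

```text
clock: 6.72
tcp_pos: [0.4489, -0.0596, -0.0089]
ee_rot: [0.0, 0.999, 0.047, -0.0]
wrist_force: [-0.9, -0.5, -2.3]
width: 0.696
grasp_force: 44.3
```

>>> shift_gripper(steps=[{"tz": 0.04,"jaw": 0.4},{"tz": 0.04,"jaw": 0.4}])

```text
clock: 6.98
tcp_pos: [0.449, -0.0596, -0.009]
ee_rot: [0.0, 0.999, 0.047, 0.0]
wrist_force: [-3.0, 0.2, 11.5]
width: 0.7
grasp_force: 46.0
```

The contact force shows the pack is on the table. Release and raise.

To row units: -0.06 m is -2.4, -0.03 m is -1.2.

>>> shift_gripper(steps=[{"jaw": 1},{"jaw": 1},{"jaw": 1},{"tz": -1.2,"jaw": 1},{"tz": -2.4,"jaw": 1}])

```text
clock: 7.6
tcp_pos: [0.4485, -0.0595, 0.0505]
ee_rot: [-0.0, 0.999, 0.047, -0.001]
wrist_force: [0.9, 1.4, -0.5]
width: 1.0
grasp_force: 0.0
```

>>> shift_gripper(steps=[{"tx": -2.4,"tz": -2,"jaw": 1},{"tx": -4.8,"tz": -2.4,"jaw": 1},{"tx": -4.8,"tz": -2.4,"jaw": 1}])

```text
clock: 7.98
tcp_pos: [0.3263, -0.0715, 0.1107]
ee_rot: [0.0, 0.999, 0.047, -0.0]
wrist_force: [0.9, -0.2, -0.3]
width: 1.0
grasp_force: 0.0
```

```bash
python3 - <<'E'
from h import *
go(.449,-.0596,.11,5.4)
c=r.camera("top"); s=r.camera("side")
b2=(310,220,365,290); u=up(c,b2); h=cv2.cvtColor(u,cv2.COLOR_RGB2HSV); m=cv2.inRange(h,(100,120,40),(125,255,255))
print(cv2.countNonZero(m))
if cv2.countNonZero(m)>500: print("blue",quad(m,c,.044,b2))
print("px exp",proj(c,[.449,-.0596,.044]),proj(s,[.449,-.0596,.044]))
ms=mask(s,(100,120,40),(125,255,255),(200,150,400,320)); print("side blue",cv2.boundingRect(ms),cv2.countNonZero(ms))
e=np.array([.9956,.0941,0]);f=np.array([-.0941,.9956,0])
P=[np.array([.449,-.0596,z])+a*e*.019+b*f*.03 for a in(-1,1) for b in(-1,1) for z in(0,.044)]
p=proj(s,P); print("side expected box",p.min(0),p.max(0))
E
```

```text
t 7.97 rot [ 3.0000e-04  1.0000e-03 -1.5716e+00] d [ 0.1233 -0.0004  0.0007] j [ 0.25  0.07 -0.19  2.35  0.02  0.73 -1.43]
8455
blue [(432.5, -66.2, 95.2, 50.9), (453.6, -89.0, 2.2, 38.6), (469.9, -62.6, 96.4, 50.9), (448.4, -40.9, 179.7, 38.6)]
px exp [[317.06431456 278.19652264]] [[234.76601233 238.5746407 ]]
side blue (225, 232, 23, 32) 464
side expected box [223.3567615  229.63543402] [248.50443371 265.22786957]
```

Run:
```python
from h import *
c=r.camera("top")
b2=(295,255,345,305); u=up(c,b2); h=cv2.cvtColor(u,cv2.COLOR_RGB2HSV); m=cv2.inRange(h,(100,120,40),(125,255,255))
q=quad(m,c,.044,b2); print("blue",q)
for x,y,*_ in q: print(round(x*.9956+y*.0941,1),round(-x*.0941+y*.9956,1))
s=r.camera("side"); b=(210,215,265,280); k=6; u=up(s,b); h=cv2.cvtColor(u,cv2.COLOR_RGB2HSV); m=cv2.inRange(h,(100,120,40),(125,255,255)); M=cv2.morphologyEx(m,cv2.MORPH_CLOSE,np.ones((31,31)))
ct=max(cv2.findContours(M,cv2.RETR_EXTERNAL,cv2.CHAIN_APPROX_NONE)[0],key=cv2.contourArea)[:,0]
# extreme corners of the outline: far-left top, top, near right etc.
a=(ct+.5)/6-.5+np.array(b[:2]); 
print("side extents",a.min(0),a.max(0), "topmost",a[a[:,1].argmin()],"leftmost",a[a[:,0].argmin()],"rightmost",a[a[:,0].argmax()],"bottom",a[a[:,1].argmax()])
e=np.array([.9956,.0941,0]);f=np.array([-.0941,.9956,0])
for a1 in(-1,1):
  for b1 in(-1,1):
    for z in(0,.044): print(a1,b1,z,proj(s,np.array([.449,-.0596,z])+a1*e*.019+b1*f*.03).round(1),proj(c,np.array([.449,-.0596,z])+a1*e*.019+b1*f*.03).round(1))
cv2.imwrite("pics/p5.png",np.hstack([cv2.resize(s["frame"][200:300,190:290,::-1],(400,400)),cv2.resize(c["frame"][230:320,275:365,::-1],(400,400))]))
```

```text
blue [(432.1, -62.2, 95.4, 58.7), (453.8, -89.0, 3.3, 38.3), (469.8, -61.3, 95.2, 58.7), (448.3, -31.8, 5.2, 38.3)]
424.3 -102.6
443.4 -131.3
462.0 -105.2
443.3 -73.8
side extents [224.58333333 231.25      ] [247.08333333 263.25      ] topmost [238.41666667 231.25      ] leftmost [224.58333333 234.75      ] rightmost [247.08333333 258.25      ] bottom [233.58333333 263.25      ]
-1 -1 0 [[230.6 265.2]] [[328.7 282.1]]
-1 -1 0.044 [[228.3 248.1]] [[329.7 284.6]]
-1 1 0 [[225.7 249.7]] [[305.9 284.5]]
-1 1 0.044 [[223.4 233. ]] [[305.9 287.1]]
1 -1 0 [[248.5 261.4]] [[327.2 267.6]]
1 -1 0.044 [[246.6 244.3]] [[328.2 269.3]]
1 1 0 [[242.8 246.2]] [[304.5 270. ]]
1 1 0.044 [[240.9 229.6]] [[304.4 271.8]]
```

View pics/p5.png

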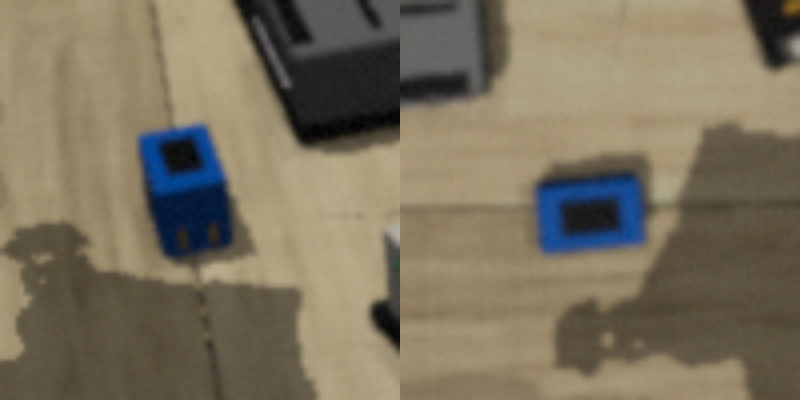

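p5 shows the pack upright on the table: side view about (236,247), top view about (317,277), square to the printer. It agrees with the expected position within 2 mm. Now rotate 90° and regrasp across the width.

The manual's scale: shifts go in units of 25 mm and turns go in units of 0.05 rad. Converting my numbers, -0.9 rad is -18.

>>> shift_gripper(steps=[{"drz": -3.6,"jaw": 1},{"drz": -7.2,"jaw": 1},{"drz": -10.8,"jaw": 1},{"drz": -14.4,"jaw": 1},{"drz": -18,"jaw": 1}], quiet=true)

```text
ok
```

>>> shift_gripper(steps=[{"drz": -3.6,"jaw": 1},{"drz": -7.2,"jaw": 1},{"drz": -10.8,"jaw": 1},{"drz": -13.4,"jaw": 1},{"drz": -13.4,"jaw": 1}])

```text
clock: 9.43
tcp_pos: [0.3306, -0.0706, 0.1097]
ee_rot: [-0.0, 0.673, 0.739, 0.0]
wrist_force: [0.4, -0.6, -0.0]
width: 1.0
grasp_force: 0.0
```

```bash
python3 -c "
from h import *
go(.45,-.0597,.06,5.4)"
```

```text
t 9.43 rot [-0.0005 -0.0009 -0.0005] d [-0.0004  0.12    0.0496] j [ 0.34  0.08 -0.29  2.34  0.03  0.73  0.13]
```

>>> shift_gripper(steps=[{"ty": 2,"jaw": 1},{"ty": 4,"tz": 0.8,"jaw": 1},{"ty": 4.8,"tz": 2,"jaw": 1},{"ty": 4.8,"tz": 2,"jaw": 1},{"ty": 4.8,"tz": 2,"jaw": 1}])

```text
clock: 10.05
tcp_pos: [0.4483, -0.0595, 0.0601]
ee_rot: [-0.001, 0.674, 0.739, -0.0]
wrist_force: [0.1, -0.4, 0.7]
width: 1.004
grasp_force: 0.0
```

```bash
python3 -c "
from h import *
go(.45,-.0597,-.004,5.4)"
```

```text
t 10.05 rot [-0.0015 -0.0003 -0.0015] d [-0.0003  0.0018  0.0641] j [ 0.25  0.35 -0.27  2.14  0.15  0.67 -0.03]
```

To row units: 0.064 m is 2.56, 0.03 m is 1.2.

>>> shift_gripper(steps=[{"ty": 0.04,"tz": 1.2,"jaw": 1},{"ty": 0.04,"tz": 2.56,"jaw": 1},{"ty": 0.04,"tz": 2.56,"jaw": 1}])

```text
clock: 10.42
tcp_pos: [0.4482, -0.0598, -0.0042]
ee_rot: [-0.001, 0.673, 0.739, -0.001]
wrist_force: [-0.5, 0.7, -0.1]
width: 0.999
grasp_force: 0.0
```

>>> shift_gripper(steps=[{"jaw": 0.5},{"jaw": 0.3},{"jaw": 0.2},{"jaw": 0.2},{"jaw": 0.2}], grip_force=30)

```text
clock: 11.05
tcp_pos: [0.4509, -0.0598, -0.0026]
ee_rot: [0.001, 0.673, 0.739, 0.0]
wrist_force: [-0.5, -0.3, 8.6]
width: 0.438
grasp_force: 30.4
```

```bash
python3 -c "
from h import *
go(.45,-.0597,-.004,5.4)"
```

```text
t 11.05 rot [ 0.002   0.0007 -0.0005] d [ 0.0001 -0.0009  0.0014] j [ 0.22  0.47 -0.23  2.17  0.21  0.52 -0.09]
```

To row units: -0.115 m is -4.6, -0.08 m is -3.2.

>>> shift_gripper(steps=[{"tz": -1.6,"jaw": 0.2},{"tz": -3.2,"jaw": 0.2},{"tz": -4.6,"jaw": 0.2},{"tz": -4.6,"jaw": 0.2},{"tz": -4.6,"jaw": 0.2}])

```text
clock: 11.68
tcp_pos: [0.4494, -0.0597, 0.1108]
ee_rot: [-0.0, 0.673, 0.739, -0.0]
wrist_force: [-0.1, -0.9, -1.9]
width: 0.438
grasp_force: 31.7
```

Run:
```python
from h import *
s=r.camera("side");c=r.camera("top"); o=r.get_obs(); t=o["tcp_pos"]; print(t)
e=np.array([.9956,.0941,0]);f=np.array([-.0941,.9956,0]); und=t+[0,0,.0035]   # underside was on the table at tcp -.0035
h=cv2.cvtColor(s["frame"],cv2.COLOR_RGB2HSV)
m=cv2.inRange(h,(100,120,30),(125,255,255)); print("blue box",cv2.boundingRect(m))
P=[und+a*e*.019+b*f*.03+[0,0,z] for a in(-1,1) for b in(-1,1) for z in(0,.044)]; p=proj(s,P); print("exp box",p.min(0).round(1),p.max(0).round(1))
for a in(-1,1):
    for z in(0,.01,.02,.03): print(a,z,proj(s,und+a*e*.024+[0,0,z]).round(1))
    x,y=proj(s,und+a*e*.024)[0].round().astype(int)
    for q in range(x-4,x+5,2): print(q,y-20,h[y-20:y+8:2,q,2])
```

```text
[ 0.44897684 -0.05954856  0.11006933]
blue box (218, 186, 24, 32)
exp box [216.7 183.3] [243.3 219.3]
-1 0 [[219.3 212.5]]
-1 0.01 [[218.7 208.2]]
-1 0.02 [[218.1 203.9]]
-1 0.03 [[217.5 199.6]]
215 192 [ 15  12  16  14  11  32  93 155 161 162 161 161 152 140]
217 192 [ 39  47  47  41  35  33  36 143 160 159 163 160 150 137]
219 192 [ 41  42  40  46  52  53  53  63 130 150 159 154 140 134]
221 192 [ 53  47  63  57  43  43  39  38  69 110 141 151 137 132]
223 192 [ 42  52  68  73  72  56  55  54  51  58  53  83  99 125]
1 0 [[242.8 208.2]]
1 0.01 [[242.3 204. ]]
1 0.02 [[241.8 199.8]]
1 0.03 [[241.3 195.5]]
239 188 [31 23 28 57 77 65 56 58 56 58 60 59 55 55]
241 188 [44 52 52 54 54 57 51 55 66 66 64 60 60 65]
243 188 [ 17  13  24  29  34  40  71  98 162 178 177 152 148 149]
245 188 [116  87  73  57  40  47 132 180 178 180 184 185 186 183]
247 188 [177 174 171 164 131 119 143 173 175 178 182 179 182 182]
```

The side view box matches the expected pack pose, and the tips are about 20–25 mm above its underside. I'll cross-check the printer pose against the corners I read in crop2.

Run:
```python
from h import *
s=r.camera("side"); e=np.array([.9956,.0941,0]);f=np.array([-.0941,.9956,0])
o=e*.5873+f*.0312; print("origin",o)
for n,x,y,z,p in (("near right top",73,-85,62,(392,172)),("near front top",-73,-85,62,(133,215)),("tray near front",-75,-85,0,(137,308)),("tray near right",75,-85,0,(395,258)),("cheek front top",-35,106,62,(118,45)),("cheek rear top",35,106,62,(230,33))):
    P=o+(x*e+y*f)*.001+[0,0,z*.001]; q=np.array(p)/4.4+[235,165]; w=plane(s,q,z*.001)[0]-P
    print(n,proj(s,P)[0].round(1),q.round(1),"diff x' y' mm",(w@e*1000).round(1),(w@f*1000).round(1))
bay=o+f*.061; print("bay",bay)
go(bay[0],bay[1],.11,5.4)
```

```text
origin [0.58177996 0.08632765 0.        ]
near right top [324.4 202.5] [324.1 204.1] diff x' y' mm -3.1 -6.5
near front top [262.6 214.1] [265.2 213.9] diff x' y' mm 5.7 -1.1
tray near front [263.8 237.5] [266.1 235. ] diff x' y' mm 7.4 8.0
tray near right [325.5 225. ] [324.8 223.6] diff x' y' mm 0.4 6.4
cheek front top [259.7 175.4] [261.8 175.2] diff x' y' mm 5.3 -1.2
cheek rear top [286.  171.1] [287.3 172.5] diff x' y' mm 0.7 -9.2
bay [0.57603986 0.14705925 0.        ]
t 11.82 rot [-0.0023 -0.0005 -0.0001] d [ 0.1937  0.1459 -0.0002] j [ 0.28  0.27 -0.3   2.09  0.11  0.79  0.01]
```

>>> shift_gripper(steps=[{"tx": 1.2,"ty": 0.8,"tz": -1,"jaw": 0.2},{"tx": 2.8,"ty": 2.08,"tz": -1,"jaw": 0.2},{"tx": 4.4,"ty": 3.36,"tz": -1,"jaw": 0.2},{"tx": 6,"ty": 4.6,"tz": -1,"jaw": 0.2},{"tx": 7.76,"ty": 5.84,"tz": -1,"jaw": 0.2}])

```text
clock: 12.45
tcp_pos: [0.5774, 0.1481, 0.1346]
ee_rot: [-0.0, 0.673, 0.739, -0.001]
wrist_force: [1.0, -0.1, -2.2]
width: 0.442
grasp_force: 31.7
```

>>> shift_gripper(steps=[{"jaw": 0.2},{"jaw": 0.2},{"jaw": 0.2}])

```text
clock: 12.82
tcp_pos: [0.5766, 0.1456, 0.1356]
ee_rot: [-0.0, 0.674, 0.739, -0.001]
wrist_force: [-0.6, 0.2, -0.1]
width: 0.44
grasp_force: 31.6
```

```bash
python3 -c "
from h import *
go(.5767,.1471,.07,5.4)"
```

```text
t 12.82 rot [-0.0013  0.001  -0.0019] d [0.0015 0.0004 0.0656] j [-0.07  0.46 -0.35  1.74  0.19  0.97 -0.4 ]
```

>>> shift_gripper(steps=[{"tx": 0.06,"ty": 0.02,"tz": 1.2,"jaw": 0.2},{"tx": 0.06,"ty": 0.02,"tz": 2.64,"jaw": 0.2},{"tx": 0.06,"ty": 0.02,"tz": 2.64,"jaw": 0.2},{"tx": 0.06,"ty": 0.02,"tz": 2.64,"jaw": 0.2}])

```text
clock: 13.32
tcp_pos: [0.5781, 0.1484, 0.0714]
ee_rot: [0.0, 0.673, 0.739, 0.0]
wrist_force: [-0.0, -0.6, -1.6]
width: 0.441
grasp_force: 31.5
```

Run:
```python
from h import *
go(.5767,.1471,.04,5.4)
s=r.camera("side"); c=r.camera("top")
A=cv2.resize(s["frame"][120:250,225:355,::-1],(400,400),interpolation=cv2.INTER_CUBIC); B=cv2.resize(c["frame"][175:275,195:295,::-1],(400,400),interpolation=cv2.INTER_CUBIC)
cv2.imwrite("pics/p6.png",cv2.convertScaleAbs(np.hstack([A,B]),alpha=1.7,beta=25))
```

```text
t 13.32 rot [ 0.0011 -0.0001 -0.0012] d [-0.0011 -0.0015  0.0314] j [-0.09  0.54 -0.33  1.79  0.22  0.85 -0.43]
```

View pics/p6.png

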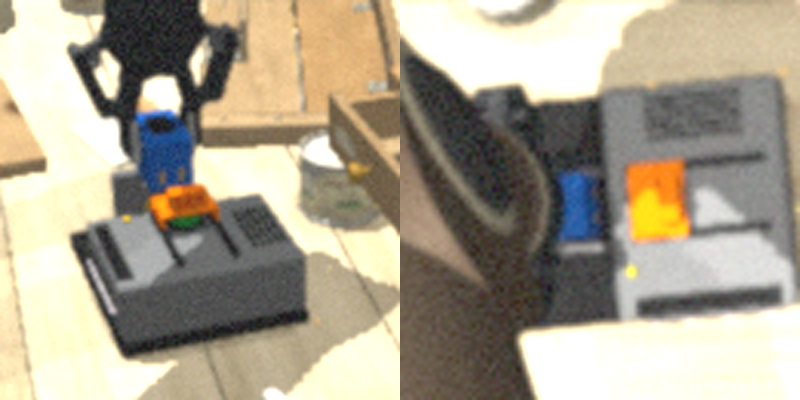

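p6 shows the pack hanging square over the bay between body and cheek: side view about (165,150), top view about (578,205). Lower it with force checks.

```bash
python3 -c "
from h import *
go(.5767,.1471,.04,5.4)"
```

```text
t 13.43 rot [ 0.0027 -0.0003 -0.0009] d [-0.0015 -0.0021  0.032 ] j [-0.09  0.54 -0.33  1.79  0.22  0.85 -0.43]
```

>>> shift_gripper(steps=[{"tz": 0.48,"jaw": 0.2},{"tz": 0.8,"jaw": 0.2},{"tz": 1.12,"jaw": 0.2},{"tz": 1.12,"jaw": 0.2}])

```text
clock: 13.92
tcp_pos: [0.5768, 0.1486, 0.0412]
ee_rot: [-0.0, 0.673, 0.74, -0.001]
wrist_force: [0.5, -0.3, -2.2]
width: 0.439
grasp_force: 31.6
```

```bash
python3 -c "
from h import *
go(.5767,.1471,.0085,5.4)"
```

```text
t 13.93 rot [-0.0017  0.0003 -0.0001] d [-0.0015 -0.0002  0.0327] j [-0.1   0.58 -0.32  1.81  0.24  0.79 -0.45]
```

To row units: 0.018 m is 0.72, -0.001 m is -0.04.

>>> shift_gripper(steps=[{"tx": -0.04,"tz": 0.4,"jaw": 0.2},{"tx": -0.04,"tz": 0.72,"jaw": 0.2},{"tx": -0.04,"tz": 0.88,"jaw": 0.2},{"tx": -0.04,"tz": 0.88,"jaw": 0.2}])

```text
clock: 14.42
tcp_pos: [0.5773, 0.1478, 0.0198]
ee_rot: [-0.0, 0.673, 0.74, -0.0]
wrist_force: [0.6, -0.3, -0.7]
width: 0.438
grasp_force: 31.6
```

>>> shift_gripper(steps=[{"tz": 0.12,"jaw": 0.2},{"tz": 0.2,"jaw": 0.2},{"tz": 0.2,"jaw": 0.2}])

```text
clock: 14.8
tcp_pos: [0.5775, 0.1478, 0.0151]
ee_rot: [-0.0, 0.673, 0.74, -0.0]
wrist_force: [0.0, 0.2, -1.2]
width: 0.44
grasp_force: 31.6
```

```bash
python3 -c "
from h import *
go(.5767,.1471,.0085,5.4)"
```

```text
t 14.8 rot [-0.0001  0.0001 -0.0002] d [-0.0006 -0.0009  0.0066] j [-0.11  0.62 -0.31  1.82  0.26  0.74 -0.46]
```

>>> shift_gripper(steps=[{"tz": 0.08,"jaw": 0.2},{"tz": 0.16,"jaw": 0.2},{"tz": 0.16,"jaw": 0.2}])

```text
clock: 15.18
tcp_pos: [0.5774, 0.1478, 0.011]
ee_rot: [-0.0, 0.673, 0.74, -0.0]
wrist_force: [0.4, -0.2, -2.2]
width: 0.439
grasp_force: 31.6
```

>>> shift_gripper(steps=[{"tz": 0.08,"jaw": 0.2},{"tz": 0.12,"jaw": 0.2},{"tz": 0.12,"jaw": 0.2}])

```text
clock: 15.55
tcp_pos: [0.5777, 0.1479, 0.0095]
ee_rot: [0.0, 0.673, 0.74, 0.0]
wrist_force: [-4.6, -2.3, 10.9]
width: 0.438
grasp_force: 33.1
```

Contact came at the floor height (underside ≈0.012), so release and raise.

>>> shift_gripper(steps=[{"jaw": 0.6},{"jaw": 0.8},{"jaw": 0.8},{"jaw": 0.8}])

```text
clock: 16.05
tcp_pos: [0.5775, 0.1478, 0.008]
ee_rot: [-0.0, 0.673, 0.74, -0.0]
wrist_force: [-0.1, -0.2, 0.2]
width: 0.796
grasp_force: 0.0
```

>>> shift_gripper(steps=[{"tz": -0.8,"jaw": 0.8},{"tz": -2,"jaw": 0.8},{"tz": -3.6,"jaw": 0.8},{"tz": -5.2,"jaw": 0.8},{"tz": -5.2,"jaw": 0.8}])

```text
clock: 16.68
tcp_pos: [0.5799, 0.1487, 0.1432]
ee_rot: [0.002, 0.673, 0.74, 0.003]
wrist_force: [-0.4, -0.1, -0.2]
width: 0.799
grasp_force: 0.0
```

```bash
python3 - <<'E'
from h import *
e=np.array([.9956,.0941,0]);f=np.array([-.0941,.9956,0])
s=r.camera("side"); b=(250,140,310,200)
m=mask(s,(100,120,30),(125,255,255),b); print("side blue",cv2.boundingRect(m),cv2.countNonZero(m))
P=[np.array([.5772,.1477,.056])+a*e*.019+g*f*.03 for a in(-1,1) for g in(-1,1)]; print(proj(s,P).round(1).tolist())
# next: pushing place beside the tab rib (+y side)
o=e*.588+f*.0312
for n,y in(("rib",-14),("button",-5),("stop rib",-59)): print(n,(o+f*y*.001).round(4))
E
```

```text
side blue (268, 177, 16, 12) 94
[[273.7, 189.2], [267.8, 178.8], [288.6, 186.6], [282.2, 176.4]]
rib [0.5838 0.0725 0.    ]
button [0.5829 0.0814 0.    ]
stop rib [0.588  0.0277 0.    ]
```

The side view blue blob (268–284, 177–189) matches a seated pack. Next is the tab. Close the fingers, go to its +y side, and touch the plate to find the real tip height.

```bash
python3 -c "
from h import *
go(.582,.0917,.1,5.4)"
```

```text
t 16.73 rot [ 0.0043 -0.0005 -0.0003] d [-0.0566 -0.0022  0.0409] j [-0.07  0.46 -0.35  1.73  0.19  0.98 -0.4 ]
```

>>> shift_gripper(steps=[{"tx": -1.2,"jaw": 0},{"tx": -2.2,"jaw": 0},{"tx": -2.2,"jaw": 0},{"tx": -2.2,"jaw": 0},{"tx": -2.2,"jaw": 0}])

```text
clock: 17.35
tcp_pos: [0.5824, 0.0945, 0.138]
ee_rot: [-0.0, 0.672, 0.74, 0.0]
wrist_force: [0.4, 0.3, -1.1]
width: -0.0
grasp_force: 0.0
```

```bash
python3 -c "
from h import *
go(.582,.0917,.1,5.4)"
```

```text
t 17.35 rot [-0.0003 -0.0006  0.0015] d [-0.0027 -0.0006  0.038 ] j [ 0.01  0.45 -0.34  1.75  0.18  0.97 -0.3 ]
```

To row units: 0.01 m is 0.4, -0.003 m is -0.12.

>>> shift_gripper(steps=[{"tx": -0.12,"tz": 0.4,"jaw": 0},{"tx": -0.12,"tz": 0.4,"jaw": 0}])

```text
clock: 17.6
tcp_pos: [0.5823, 0.0898, 0.127]
ee_rot: [-0.001, 0.673, 0.74, -0.001]
wrist_force: [-0.7, 0.4, -0.6]
width: -0.003
grasp_force: 0.0
```

Run:
```python
from h import *
s=r.camera("side"); t=r.get_obs()["tcp_pos"]; print(t); v=cv2.cvtColor(s["frame"],cv2.COLOR_RGB2HSV)[:,:,2]
for dz in (-.014,0,.014,.028): print(dz,proj(s,t+[0,-.011,dz])[0].round(1))
x,y=proj(s,t)[0].round().astype(int)
for q in range(x-6,x+7,3): print(q,y-30,v[y-30:y+14:2,q])
```

```text
[0.58249381 0.09004244 0.12741318]
-0.014 [283.7 173.6]
0 [283.3 168.2]
0.014 [283.  162.7]
0.028 [282.7 157.1]
277 136 [ 16   1   8  16   7  11   9  11   7  13  14  87 118  96 135 160  86 100
 148  71  33  98]
280 136 [ 13  12  12  10   1  25  50  47  48  43  45  43  54 114  99  77  56 133
 139  59  42 116]
283 136 [ 14  14   3  16  10  26  36  33  35  35  35  26  45 119  62  56  55 131
 113  50  30  58]
286 136 [ 11  13   9  14  15  29  22  27  23  23  30  98 128 135 103 104  88 158
 108  47  40  39]
289 136 [ 12  13   0  28 125 150 149 151 150 152 148 139 131 115 117 129 159 160
 155 163 161 164]
```

Closed tips are about 19 mm above the TCP reading, so I need a TCP of about 0.069 to be beside the rib (81–97 mm).

```bash
python3 -c "
from h import *
go(.582,.0927,.069,5.4)"
```

```text
t 17.65 rot [-0.0014  0.0002 -0.    ] d [ 0.0027 -0.0002  0.0584] j [ 0.02  0.46 -0.34  1.76  0.18  0.95 -0.3 ]
```

>>> shift_gripper(steps=[{"tx": 0.08,"tz": 1,"jaw": 0},{"tx": 0.08,"tz": 1.8,"jaw": 0},{"tx": 0.08,"tz": 2.2,"jaw": 0},{"tx": 0.08,"tz": 2.32,"jaw": 0},{"tx": 0.08,"tz": 2.32,"jaw": 0}])

```text
clock: 18.27
tcp_pos: [0.5831, 0.0921, 0.0706]
ee_rot: [0.0, 0.673, 0.74, 0.0]
wrist_force: [-0.3, -0.3, -0.5]
width: -0.002
grasp_force: 0.0
```

```bash
python3 -c "
from h import *
go(.582,.0927,.069,5.4)
s=r.camera('side'); m=mask(s,(5,150,80),(20,255,255),(250,150,320,215)); print(cv2.boundingRect(m),cv2.countNonZero(m))"
```

```text
t 18.27 rot [ 0.0006 -0.     -0.0003] d [ 0.0007 -0.0011  0.0016] j [-0.    0.53 -0.32  1.8   0.22  0.84 -0.33]
(275, 179, 21, 13) 121
```

To row units: -0.04 m is -1.6, -0.032 m is -1.28.

>>> shift_gripper(steps=[{"tx": -0.32,"tz": 0.04,"jaw": 0},{"tx": -0.64,"tz": 0.04,"jaw": 0},{"tx": -0.96,"tz": 0.04,"jaw": 0},{"tx": -1.28,"tz": 0.04,"jaw": 0},{"tx": -1.6,"tz": 0.04,"jaw": 0}])

```text
clock: 18.95
tcp_pos: [0.5867, 0.0516, 0.0692]
ee_rot: [0.0, 0.673, 0.739, 0.0]
wrist_force: [1.2, 1.7, 1.3]
width: -0.001
grasp_force: 0.8
```

```bash
python3 -c "
from h import *
s=r.camera('side'); m=mask(s,(5,150,80),(20,255,255),(250,150,320,235)); print(cv2.boundingRect(m),cv2.countNonZero(m))"
```

```text
(278, 187, 23, 13) 139
```

>>> shift_gripper(steps=[{"tx": -0.12,"jaw": 0},{"tx": -0.24,"jaw": 0},{"tx": -0.24,"jaw": 0}])

```text
clock: 19.38
tcp_pos: [0.587, 0.0464, 0.0691]
ee_rot: [-0.0, 0.673, 0.74, -0.0]
wrist_force: [1.3, 1.1, 0.7]
width: 0.0
grasp_force: 0.8
```

>>> shift_gripper(steps=[{"tx": -0.08,"jaw": 0},{"tx": -0.12,"jaw": 0},{"tx": -0.12,"jaw": 0}])

```text
clock: 19.75
tcp_pos: [0.587, 0.0463, 0.0691]
ee_rot: [-0.001, 0.672, 0.74, 0.001]
wrist_force: [-0.6, 8.1, -0.4]
width: 0.004
grasp_force: 4.2
```

>>> shift_gripper(steps=[{"tx": -0.08,"jaw": 0},{"tx": -0.12,"jaw": 0},{"tx": -0.12,"jaw": 0}])

```text
clock: 20.12
tcp_pos: [0.587, 0.0462, 0.0692]
ee_rot: [-0.002, 0.672, 0.741, 0.002]
wrist_force: [-1.5, 15.4, -0.7]
width: 0.003
grasp_force: 7.4
```

The force rise shows the tab is at its stop. Back off, raise and check.

>>> shift_gripper(steps=[{"tx": 0.32,"jaw": 0},{"tx": 0.48,"tz": -0.4,"jaw": 0},{"tx": 1.2,"tz": -1.2,"jaw": 0},{"tx": 1.68,"tz": -1.2,"jaw": 0},{"tx": 1.68,"tz": -1.2,"jaw": 0}])

```text
clock: 20.75
tcp_pos: [0.5836, 0.0827, 0.0992]
ee_rot: [0.0, 0.673, 0.74, -0.0]
wrist_force: [-0.6, 0.0, -0.0]
width: -0.0
grasp_force: 0.0
```

Run:
```python
from h import *
s=r.camera('side'); m=mask(s,(5,150,80),(20,255,255),(250,150,320,235)); x,y,w,h=cv2.boundingRect(m); print(x,y,w,h)
e=np.array([.9956,.0941,0]);f=np.array([-.0941,.9956,0]);o=e*.588+f*.0315
for sl in (0,.04,.045): print(sl,proj(s,[o+e*a+f*(b-sl)+[0,0,z] for a,b,z in((-.015,-.014,.097),(.015,-.014,.097),(-.022,-.022,.081),(.022,-.022,.081))]).round(1).tolist())
g=mask(s,(45,80,20),(85,255,255),(270,160,320,215)); print("green",cv2.boundingRect(g),cv2.countNonZero(g)); print("exp",proj(s,[o-f*.005+e*a+f*b+[0,0,.074] for a,b in((-.012,0),(.012,0),(0,-.012),(0,.012))]).round(1).tolist())
go(.5829,.082,.085,5.4)
```

```text
279 188 23 13
0 [[278.9, 182.0], [291.2, 179.9], [277.3, 190.0], [295.3, 186.9]]
0.04 [[283.5, 189.5], [296.1, 187.3], [281.8, 197.8], [300.3, 194.5]]
0.045 [[284.1, 190.5], [296.7, 188.3], [282.4, 198.8], [301.0, 195.5]]
green (280, 186, 10, 5) 29
exp [[279.7, 188.7], [289.4, 187.1], [285.9, 190.1], [283.2, 185.7]]
t 20.8 rot [-0.0007  0.0007  0.0003] d [ 0.0003 -0.0005  0.0138] j [ 0.02  0.5  -0.33  1.79  0.2   0.89 -0.3 ]
```

The orange box (bottom at row 201, right at column 302) matches a 45 mm slide, and the green button shows where expected. Press it.

To row units: 0.04 m is 1.6, 0.035 m is 1.4.

>>> shift_gripper(steps=[{"tz": 0.8,"jaw": 0},{"tz": 1.4,"jaw": 0},{"tz": 1.6,"jaw": 0},{"tz": 1.6,"jaw": 0}])

```text
clock: 21.3
tcp_pos: [0.5835, 0.0818, 0.0587]
ee_rot: [-0.0, 0.673, 0.739, -0.0]
wrist_force: [-0.5, -0.1, 0.7]
width: 0.001
grasp_force: 0.0
```

>>> shift_gripper(steps=[{"tz": 0.08,"jaw": 0},{"tz": 0.16,"jaw": 0},{"tz": 0.16,"jaw": 0}])

```text
clock: 21.68
tcp_pos: [0.5842, 0.0822, 0.0556]
ee_rot: [0.0, 0.673, 0.74, 0.0]
wrist_force: [0.5, 0.6, 2.0]
width: -0.001
grasp_force: 0.9
```

To row units: 0.004 m is 0.16, 0.002 m is 0.08.

>>> shift_gripper(steps=[{"tz": 0.08,"jaw": 0},{"tz": 0.16,"jaw": 0},{"tz": 0.16,"jaw": 0}])

```text
clock: 22.05
tcp_pos: [0.5842, 0.0821, 0.0514]
ee_rot: [0.0, 0.673, 0.74, 0.0]
wrist_force: [2.0, -0.5, 4.0]
width: -0.003
grasp_force: 2.2
```

>>> shift_gripper(steps=[{"tz": 0.08,"jaw": 0},{"tz": 0.16,"jaw": 0},{"tz": 0.16,"jaw": 0}])

```text
clock: 22.42
tcp_pos: [0.5844, 0.0822, 0.0505]
ee_rot: [0.001, 0.673, 0.739, 0.0]
wrist_force: [-9.0, -2.2, 31.8]
width: -0.003
grasp_force: 15.8
```

The hard stop shows the button is fully down. Raise, check and move clear.

>>> shift_gripper(steps=[{"tz": -1.2,"jaw": 0},{"tz": -3.2,"jaw": 0},{"tz": -5.2,"jaw": 0},{"tx": -0.4,"ty": -2,"tz": -6.4,"jaw": 0},{"tx": -0.8,"ty": -4,"tz": -6.4,"jaw": 0}])

```text
clock: 23.05
tcp_pos: [0.4858, 0.053, 0.2088]
ee_rot: [0.001, 0.673, 0.74, 0.001]
wrist_force: [-0.8, 0.7, -0.3]
width: 0.003
grasp_force: 0.0
```

>>> shift_gripper(steps=[{"tx": -1.2,"ty": -2,"jaw": 0},{"tx": -2.4,"ty": -4,"jaw": 0},{"tx": -4,"ty": -4.8,"jaw": 0},{"tx": -4,"ty": -4.8,"jaw": 0},{"tx": -4,"ty": -4.8,"jaw": 0}])

```text
clock: 23.68
tcp_pos: [0.376, -0.0576, 0.2071]
ee_rot: [-0.0, 0.673, 0.739, 0.0]
wrist_force: [0.2, 0.5, 0.1]
width: 0.002
grasp_force: 0.0
```

Run:
```python
from h import *
s=r.camera('side'); c=r.camera('top')
for n,lo,hi,b in(("orange",(5,150,80),(20,255,255),(250,150,320,235)),("green",(45,80,20),(85,255,255),(270,160,320,215)),("blue",(100,120,30),(125,255,255),(250,140,310,200))):
    m=mask(s,lo,hi,b); print(n,cv2.boundingRect(m),cv2.countNonZero(m))
b=(208,185,305,265); h=cv2.cvtColor(up(c,b),cv2.COLOR_RGB2HSV)
for n,lo,hi,z in(("pack",(100,120,40),(125,255,255),.056),("tab",(5,150,80),(20,255,255),.081)):
    q=quad(cv2.inRange(h,lo,hi),c,z,b); print(n,[(round(x*.9956+y*.0941,1),round(-x*.0941+y*.9956,1),a,L) for x,y,a,L in q])
o=r.get_obs(); print(o["tcp_pos"],o["wrist_force"])
```

```text
orange (278, 188, 24, 13) 158
green (280, 186, 10, 5) 30
blue (268, 177, 19, 13) 149
pack [(567.7, 94.3, 96.2, 63.3), (587.8, 61.2, 6.0, 43.6), (608.4, 92.4, 95.5, 63.3), (590.2, 123.7, 5.4, 43.6)]
tab [(564.9, -18.4, 95.5, 36.3), (587.5, -35.1, 5.1, 47.5), (611.5, -18.2, 97.0, 36.3), (589.3, -1.2, 5.1, 47.5)]
[ 0.37635435 -0.05701379  0.20700938] [-0.03840923  0.60386948  0.48834009]
```

```bash
python3 -c "
from workcell import r
print(r.sign_off())"
```

```text
the job is handed in; nothing more can be done
None
```

I handed the job in at about 24 s with the battery seated in the bay and released, the tab about 45 mm aside, the button pressed to its stop and up again, and the jars and mill never approached; the hand-in returned no verdict.

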